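Level the curing board and dig the inlaid panel out of the pile

ROBOT

A 7-joint arm with a two-finger parallel gripper is mounted at the origin on the work surface. World frame = base frame: x ahead of the robot, y to its left, z up, the work surface at z = 0. Lengths are in m, angles in rad, forces in N, time in s.
With the tool pointing down it reaches from about 0.425 to 0.825 m from the base axis. Payload 3.6 kg.
Tool frame: the origin (TCP) lies where the fingers leave the gripper's body, on its centre line; the fingertips stand 73 mm ahead of it and the grasp point (between the pads) lies 54 mm ahead of it; x points along the fingers, y is the direction in which the jaws open and shut, and the axes are right-handed (so a half turn about x gives the same grasp; the last joint's range is limited). The gripper opens to 85 mm and grips with 20 to 120 N. Pads are 22 mm wide; open, the fingers measure 114 mm over their backs; the gripper's body (76 mm by 85 mm) begins 54 mm behind the grasp point. The pads swing forward as they close: fully open they stand 13 mm farther back than shut.
Start: joints at [-1.226, 0.615, -0.013, 1.423, 0.008, 1.103, -0.04], TCP at [0.236, 0.606, 0.304] pointing down, gripper open.
Joint ranges: [-3.12, 3.12], [-0.3, 2.06], [-1.34, 1.32], [0.26, 2.42], [-1.36, 4.5], [0.01, 1.98], [-2.84, 2.84]. Speed limits (rad/s): [2.79, 2.79, 3.14, 3.14, 3.14, 3.14, 3.14].

INTERFACE

Orientations are given as a unit quaternion [x, y, z, w].
In Python, from station import arm, snapshot, camera_info, ticket gives the robot as it stands. Calls block until the motion is done:
- arm.movep(position, orientation): joint-space move of the TCP to a pose.
- arm.line_to(position, velocity=0.15, ori=None): straight line of the TCP; ori=None keeps the orientation; velocity is the mean speed in m/s.
- arm.move_j(angles): joint-space move.
- arm.move_gripper(opening, effort=None): opening from 0.0 (shut) to 1.0 (fully open); effort is the grip in N (None keeps the last); returns when the fingers have stopped.
- arm.pause(seconds).
- arm.ik(position, orientation): joint angles nearest the present ones, or None.
- snapshot(name): name is "side" or "top" or "wrist"; returns the picture (420x560x3 uint8, blue, green, red); there is no depth.
- camera_info(name): a dict with "fx", "fy", "cx", "cy" (pixels), "dist_coeffs" ([k1, k2, p1, p2, k3] as OpenCV has them; the pictures are not rectified), "R" (3x3) and "t" (3): a world point X has camera coordinates R X + t; the wrist camera has in their place "T_tool_cam" (4x4, takes a point from camera to tool coordinates, whose origin is the TCP and whose axes are the tool frame's). Camera axes: x right, y down, z forward; pixel columns grow to the right and rows downward; lengths in m; the calibration is good to about 2 mm. A picture is of the moment at which its call begins: read the wrist's pose just before it. camera_info takes no time and is no camera call.
A pose or a line that the arm cannot do raises arm.MotionError and nothing moves.
- ticket.finish_job(): hands the job in, once; it reports no verdict.
Readings, each from a call of its own:
- arm.read_time(): time.
- arm.read_joint_positions(): joint angles.
- arm.read_dq(): joint speeds.
- arm.read_effort(): joint torques, N m.
- arm.read_tool_pos(): TCP position.
- arm.read_eef_rot(): TCP orientation.
- arm.read_ft_force(): force on the tool from outside, world axes, zero at the start.
- arm.read_wrist_torque(): the same for the moment, N m.
- arm.read_opening(): opening from 0.0 (shut) to 1.0 (fully open).
Only numpy, scipy, OpenCV 4.12 (cv2) and the standard library are available. Lean on these libraries where they do the work, as an engineer would, in place of code of your own. Each camera call takes 0.05 s, during which the arm holds its last target.

TASK

The hinged plywood curing board sags at its front: push the wooden wedge, thin end first, under the middle of its front edge until the board is level, and let go. Then take the small boxes off the eggshell-inlaid panel and set them out of the way, lay that panel, inlay up, lengthwise along the middle of the levelled board, and put every box back, lid up and side by side, straight on top of the black blanks where the panel was. The board must still be level on its wedge at the end, and the other things on the bench stay where they are.

Things in the scene. Friction and masses are not known exactly. Their poses are not given: they have to be found in the camera images.
- board (a joint): tilt of the hinged plywood board about its rear (far) edge, rad: 0 = level, negative = front edge hanging low, positive = front edge too high. It starts at its lower stop, -0.075, and the upper stop is 0.12; it weighs 0.55 kg, swings freely and falls back unless held up. Its hinge line lies 176 mm behind the front edge.
- board_mid (a point): centre of the top of the plywood board (160 mm in x, 260 in y, 16 thick), 38 mm above the bench when level. x points from the front edge (robot side) to the hinge, y left along the edge, z up; the frame tilts with the board. Fixed frame below: rear hinge block with cheeks 40 mm tall at y = +-139, rest feet 9.5 mm tall under the front corners at y = +-112 mm, open between.
- board_lip (a point): middle of the lower front edge of the board, where the wedge goes under; axes as board_mid. 22 mm above the bench when level, about 9 mm when hanging on its stop.
- wedge: pale wooden wedge, 150 mm long (x), 50 wide (y), 0.12 kg; flat underside, top sloping evenly from 35 mm at the thick end (-x) to 5 mm at the thin end (+x): 1 mm of lift per 5 mm pushed. Origin at the centre of its underside, z up. Self-locking: the board stays where the wedge is left. Level is reached with about 85 mm of it under the front edge, 65 mm outside.
- panel: eggshell-inlaid black lacquer panel, 220 (x) x 60 (y) x 24 mm, about 0.22 kg, white inlay on its top; origin at the centre of its underside, z up. It starts flat on the blanks, under the boxes.
- blanks: pile of three plain black panels, heavy enough not to move (treat as fixed), 230 (x) x 110 (y) x 36 mm in all; origin at the centre of its underside on the bench, z up.
- box1: a small lidded lacquer box, 56 (its x) x 64 (its y) x 45 mm tall, black with a dark red lid and a round eggshell motif on top, about 0.16 kg; origin at the centre of its underside, z up. It starts standing on the inlaid panel. Not every start has all three boxes (two or three are there).
- box2: a small lidded lacquer box, 56 (its x) x 64 (its y) x 45 mm tall, black with a dark red lid and a round eggshell motif on top, about 0.16 kg; origin at the centre of its underside, z up. It starts standing on the inlaid panel. Not every start has all three boxes (two or three are there).
- box3: a small lidded lacquer box, 56 (its x) x 64 (its y) x 45 mm tall, black with a dark red lid and a round eggshell motif on top, about 0.16 kg; origin at the centre of its underside, z up. It starts standing on the inlaid panel. Not every start has all three boxes (two or three are there).
- tape: bystander: roll of paper tape, 90 mm across, 48 mm tall, on the bench; origin at its underside's centre
- jar: bystander: glass jar with a red cap, 72 mm across, 95 mm tall; origin at its underside's centre
- cup: bystander: clear plastic cup, 84 mm across the rim, 80 mm tall; origin at its underside's centre
- glue: bystander: slim white bottle, 44 mm across, 85 mm tall; origin at its underside's centre
- tumbler: bystander: pink tumbler, 76 mm across, 120 mm tall; origin at its underside's centre
Not all that is in view belongs to the job. Leave any purple or turquoise look-alike of the box2 alone.

How it is judged:
By the outcome, as a careful person would: the job done as asked, in the order asked, and still so for the second after the job is handed in, with the robot touching nothing.
Of box1, box2, box3 only 2 to 3 are there at a start; the rules pass over those that are not, and their reading is None.
At some moment in a run one of wedge may be knocked a few centimetres aside while the robot is not near it.
It also fails if it takes over 210 s, if anything falls off the work surface, if the arm or the gripper's body presses on something with over 40 N, if the wrist force passes 120 N, or if a joint passes its speed limit or range.

## Working session

There is one attempt and no reset: what is moved stays moved. The work goes in short steps, each a Python script; the robot and the scene stay as the last script left them, time stands still between calls to the robot, and variables do not carry over. Pictures are saved under pics/ and viewed, and the job is handed in when it is done.

```bash
ls && mkdir -p pics
python3 - <<'E'
from station import arm, snapshot, camera_info
import cv2
for n in ["side","top","wrist"]:
    cv2.imwrite(f"pics/a_{n}.png",snapshot(n)); c=camera_info(n); print(n,c)
print(arm.read_time(),arm.read_tool_pos(),arm.read_eef_rot())
E
```

```text
pics
side {'fx': 495.90679467160527, 'fy': 495.90679467160527, 'cx': 283.95787494835906, 'cy': 205.14818126939076, 'dist_coeffs': array([-0.11428117,  0.        ,  0.        ,  0.        ,  0.        ]), 'R': array([[ 0.9051217 , -0.42512647,  0.00471123],
       [-0.29318011, -0.63214781, -0.71724094],
       [ 0.3078963 ,  0.6478091 , -0.69680933]]), 't': array([-0.48534562,  0.25885602,  1.1875274 ])}
top {'fx': 432.18807085765235, 'fy': 432.18807085765235, 'cx': 282.60134017411025, 'cy': 205.28224064352136, 'dist_coeffs': array([-0.08328025,  0.        ,  0.        ,  0.        ,  0.        ]), 'R': array([[ 0.04979567, -0.9987586 , -0.00128394],
       [-0.97861596, -0.04853444, -0.19988801],
       [ 0.19957755,  0.01121004, -0.97981791]]), 't': array([0.02765745, 0.55507019, 1.25820962])}
wrist {'fx': 305.44998384326897, 'fy': 305.44998384326897, 'cx': 279.47145348209153, 'cy': 209.38208756044713, 'dist_coeffs': array([-0.01163051,  0.        ,  0.        ,  0.        ,  0.        ]), 'T_tool_cam': array([[ 6.18228554e-04, -3.28047507e-01,  9.44661024e-01,
        -6.97349457e-02],
       [ 9.99999525e-01,  9.15222154e-04, -3.36620127e-04,
         8.24422873e-04],
       [-7.54147304e-04,  9.44660783e-01,  3.28047917e-01,
        -8.53593811e-02],
       [ 0.00000000e+00,  0.00000000e+00,  0.00000000e+00,
         1.00000000e+00]])}
0.15 [0.23595785 0.60516478 0.30296572] [ 0.12996405  0.69507134 -0.13141911  0.69477637]
```

View pics/a_top.png

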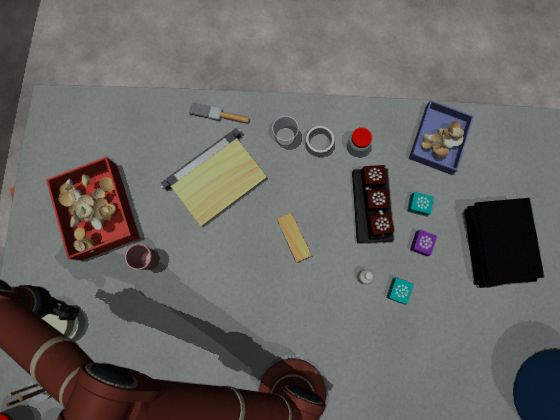

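View pics/a_side.png

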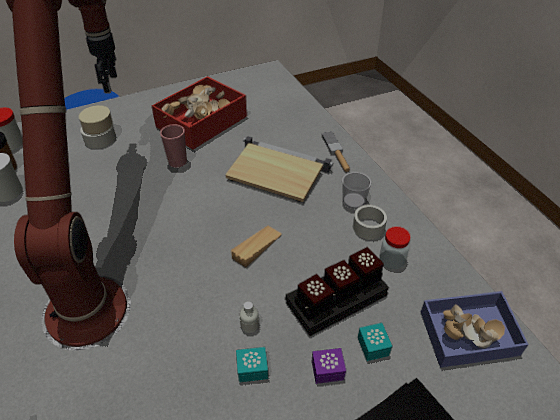

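View pics/a_wrist.png

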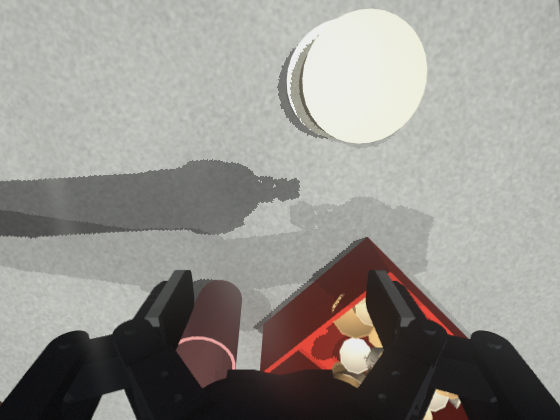

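Candidates: red-lidded boxes on the black panel in the top view at (375,174), (378,198) and (381,224). Look-alikes are turquoise (421,203), purple (424,243) and turquoise (400,290). The wedge is the pale piece at (294,237), the board is at (218,180), and a different pile of black slabs sits at (505,243). I'm choosing the three red-lidded boxes and will check them in close crops.

```bash
cat > h.py <<'E'
import numpy as np, cv2
from station import camera_info
def ray(cam,uv,pose=None):
    c=camera_info(cam) if isinstance(cam,str) else cam
    K=np.array([[c['fx'],0,c['cx']],[0,c['fy'],c['cy']],[0,0,1]])
    p=cv2.undistortPoints(np.array(uv,float).reshape(-1,1,2),K,c['dist_coeffs']).reshape(-1,2)
    d=np.c_[p,np.ones(len(p))]
    if 'R' in c:
        return np.repeat([-c['R'].T@c['t']],len(d),0), d@c['R']
    from scipy.spatial.transform import Rotation as Ro
    T=c['T_tool_cam']; P,q=pose; R=Ro.from_quat(q).as_matrix()
    return np.repeat([R@T[:3,3]+P],len(d),0), d@(R@T[:3,:3]).T
def onz(cam,uv,z,pose=None):
    o,d=ray(cam,uv,pose); s=(z-o[:,2])/d[:,2]
    return o+d*s[:,None]
def tri(uvt,uvs,c1='top',c2='side'):
    o1,d1=ray(c1,uvt);o2,d2=ray(c2,uvs);out=[]
    for a,b,c,d in zip(o1,d1,o2,d2):
        b=b/np.linalg.norm(b);d=d/np.linalg.norm(d)
        s=np.linalg.lstsq(np.c_[b,-d],c-a,rcond=None)[0]
        p,q=a+b*s[0],c+d*s[1]; out.append(np.r_[(p+q)/2,np.linalg.norm(p-q)])
    return np.array(out)
def proj(cam,X):
    c=camera_info(cam);K=np.array([[c['fx'],0,c['cx']],[0,c['fy'],c['cy']],[0,0,1]])
    return cv2.projectPoints(np.array(X,float).reshape(-1,1,3),cv2.Rodrigues(c['R'])[0],c['t'],K,c['dist_coeffs'])[0].reshape(-1,2)
E
python3 - <<'E'
import cv2
t=cv2.imread('pics/a_top.png');s=cv2.imread('pics/a_side.png')
cv2.imwrite('pics/b1.png',cv2.resize(t[110:270,150:320],None,fx=4.4,fy=3.7,interpolation=cv2.INTER_CUBIC)[:600])
cv2.imwrite('pics/b2.png',cv2.resize(t[150:260,340:450],None,fx=5,fy=5,interpolation=cv2.INTER_CUBIC))
cv2.imwrite('pics/b3.png',cv2.resize(s[120:280,215:365],None,fx=3.7,fy=3.7,interpolation=cv2.INTER_CUBIC))
cv2.imwrite('pics/b4.png',cv2.resize(s[235:350,275:400],None,fx=5,fy=5,interpolation=cv2.INTER_CUBIC))
E
```

```text
(no output)
```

View pics/b1.png

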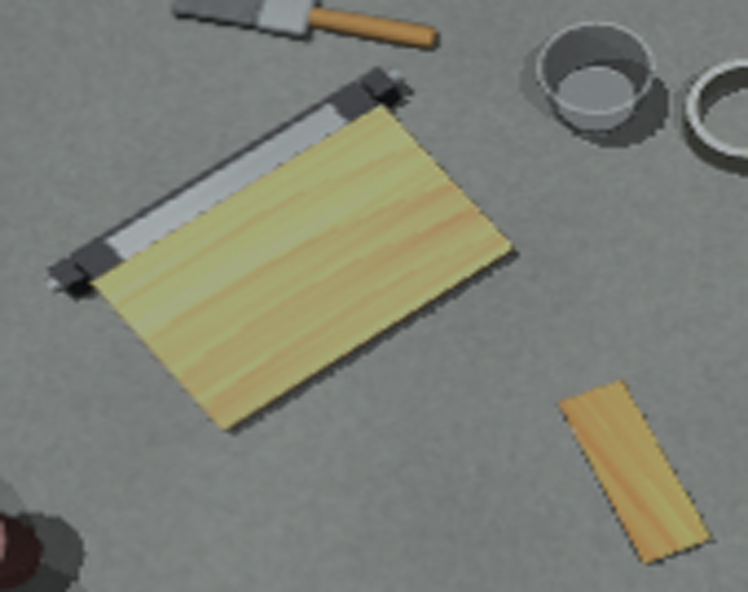

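View pics/b2.png

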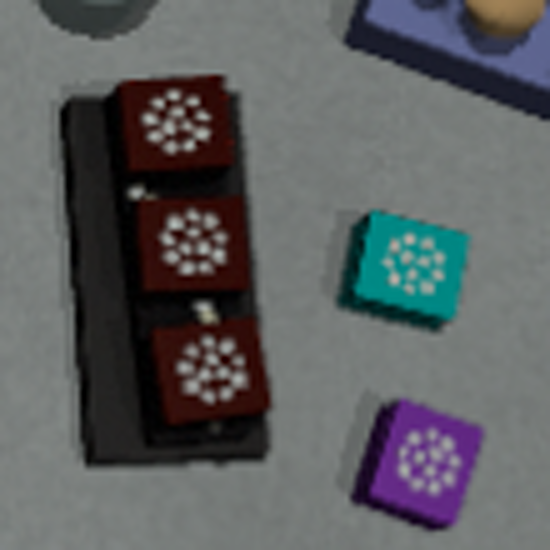

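View pics/b3.png

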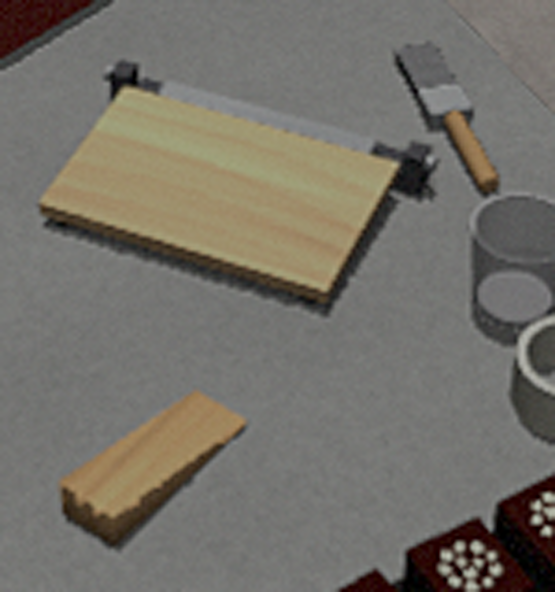

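View pics/b4.png

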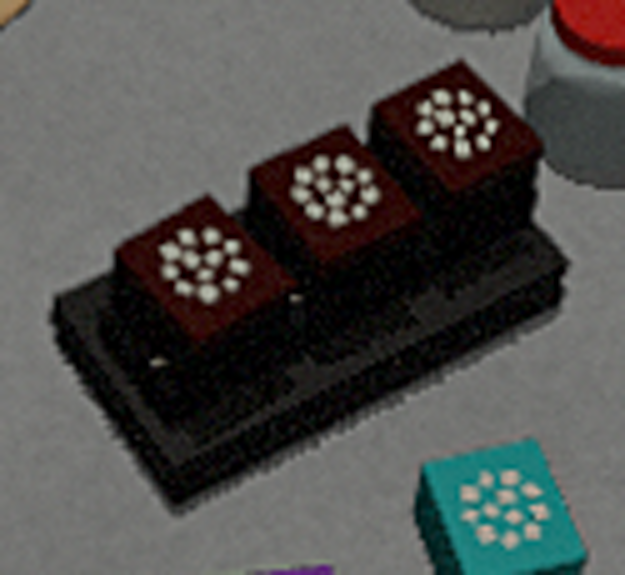

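Close crops show three boxes with dark red lids and round motifs on the narrow panel, which sits on the wider blanks. The other three are plainly turquoise or purple and stand on the bench. Next I'll measure everything.

```bash
cat > m1.py <<'E'
import numpy as np, cv2
from h import *
t=cv2.imread('pics/a_top.png');s=cv2.imread('pics/a_side.png')
def f(pts,x0,y0,fx,fy): return [((x+.5)/fx-.5+x0,(y+.5)/fy-.5+y0) for x,y in pts]
bt=f([(383,108),(92,283),(226,431),(515,246)],150,110,4.4,3.7)   # rear-right, rear-left, front-left, front-right
bs=f([(400,160),(124,86),(40,208),(326,292)],215,120,3.7,3.7)
r=tri(bt,bs); np.set_printoptions(precision=4,suppress=True)
print('board corners tri (RR RL FL FR)\n',r)
wt=f([(557,402),(622,380),(713,540),(645,565)],150,110,4.4,3.7)
ws=f([(195,391),(245,424),(112,517),(62,487)],215,120,3.7,3.7)
w=tri(wt,ws); print('wedge top corners thinL thinR thickR thickL\n',w)
W=np.vstack([onz('top',[wt[0],wt[1]],.005),onz('top',[wt[2],wt[3]],.035)]);print('wedge onz',W)
for cam,im in(('top',t),('side',s)):
    h=cv2.cvtColor(im,cv2.COLOR_BGR2HSV)
    m=((h[...,0]<10)|(h[...,0]>170))&(h[...,1]>120)&(h[...,2]>25)&(h[...,2]<110)
    roi=np.zeros(m.shape,bool)
    if cam=='top': roi[150:260,345:400]=1
    else: roi[235:330,290:390]=1
    m=(m&roi).astype(np.uint8)*255
    m=cv2.morphologyEx(m,cv2.MORPH_CLOSE,np.ones((5,5)))
    cs,_=cv2.findContours(m,cv2.RETR_EXTERNAL,cv2.CHAIN_APPROX_NONE)
    for c in cs:
        if cv2.contourArea(c)<60: continue
        hull=cv2.convexHull(c)
        P=onz(cam,hull.reshape(-1,2),.105)[:,:2].astype(np.float32)
        rr=cv2.minAreaRect(P*1000); print(cam,cv2.contourArea(c),c.reshape(-1,2).mean(0),rr)
# blanks corners top view, bench-level corner / top corners
p=f([(65,100),(238,92),(270,460),(86,465)],340,150,5,5)
print('blanks far-left, far-right, near-right, near-left @.036\n',onz('top',p,.036))
p=f([(58,300),(566,262),(180,480)],275,235,5,5)
print('side @.036\n',onz('side',p,.036))
for n,p,z in [('tape',(320,140),.048),('jar',(361,137),.095),('cup',(285,130),.08),('glue',(366,272),.085),('tumbler',(140,256),.12),('t1',(421,203),.045),('p',(424,243),.045),('t2',(401,290),.045)]:
    print(n,onz('top',[p],z))
E
python3 m1.py
```

```text
board corners tri (RR RL FL FR)
 [[0.766  0.2117 0.0426 0.0037]
 [0.5999 0.4091 0.038  0.0011]
 [0.4815 0.3055 0.0203 0.0006]
 [0.6497 0.1108 0.0249 0.0022]]
wedge top corners thinL thinR thickR thickL
 [[ 0.5201  0.0739  0.0044  0.0015]
 [ 0.5413  0.0285  0.0028  0.0023]
 [ 0.4069 -0.04    0.0371  0.0008]
 [ 0.3858  0.0053  0.0306  0.0029]]
wedge onz [[ 0.5208  0.0738  0.005 ]
 [ 0.5421  0.0283  0.005 ]
 [ 0.4066 -0.04    0.035 ]
 [ 0.384   0.0057  0.035 ]]
top 365.5 [381.68   223.4133] ((503.5937805175781, -236.21881103515625), (57.469947814941406, 61.6717643737793), 9.779839515686035)
top 353.0 [378.4079 198.1974] ((578.31982421875, -225.9933319091797), (54.792015075683594, 63.62675857543945), 4.580713748931885)
top 343.0 [374.9861 174.3472] ((651.0620727539062, -215.80003356933594), (55.33879089355469, 63.87238693237305), 6.909860610961914)
side 513.5 [315.7867 288.2933] ((502.4993591308594, -238.24111938476562), (56.33118438720703, 63.03667068481445), 10.158331871032715)
side 466.5 [341.2658 274.5316] ((575.7420654296875, -228.53099060058594), (58.08759307861328, 65.75777435302734), 4.030280113220215)
side 416.0 [366.1286 259.9286] ((650.2850952148438, -216.6547088623047), (55.23617172241211, 61.75204086303711), 6.234621524810791)
blanks far-left, far-right, near-right, near-left @.036
 [[ 0.6826 -0.1591  0.036 ]
 [ 0.6936 -0.2688  0.036 ]
 [ 0.4608 -0.2888  0.036 ]
 [ 0.4525 -0.1759  0.036 ]]
side @.036
 [[ 0.4563 -0.1824  0.036 ]
 [ 0.6905 -0.2679  0.036 ]
 [ 0.4638 -0.2956  0.036 ]]
tape [[ 0.7711 -0.0524  0.048 ]]
jar [[ 0.7701 -0.1744  0.095 ]]
cup [[0.7866 0.0594 0.08  ]]
glue [[ 0.3622 -0.1961  0.085 ]]
tumbler [[0.3724 0.4534 0.12  ]]
t1 [[ 0.5837 -0.3723  0.045 ]]
p [[ 0.4596 -0.38    0.045 ]]
t2 [[ 0.3157 -0.3094  0.045 ]]
```

```bash
cat >> h.py <<'E'
from station import arm, snapshot
from scipy.spatial.transform import Rotation as Ro
def q(yaw):   # jaw axis (tool y) at world yaw [rad], tool pointing down
    c,s=np.cos(yaw),np.sin(yaw)
    return Ro.from_matrix(np.c_[[0,0,-1],[c,s,0],[s,-c,0]]).as_quat()
def bestq(p,yaw):
    best=None
    j0=np.array(arm.read_joint_positions())
    for y in (yaw,yaw+np.pi):
        j=arm.ik(p,q(y))
        if j is not None:
            d=np.abs(np.array(j)-j0).max()
            if best is None or d<best[0]: best=(d,q(y),y,j)
    return best
def save(cam,name):
    im=snapshot(cam); cv2.imwrite(f'pics/{name}.png',im); return im
E
python3 - <<'E'
from h import *
np.set_printoptions(precision=3,suppress=True)
wy=np.arctan2(.0684,.1357); d=np.array([np.cos(wy),np.sin(wy)]); c=np.array([.463,.017])
for k in (-.05,-.045,-.04,-.035,-.03):
    for z in (.076,.2):
        p=np.r_[c+k*d,z]
        print(k,z,p,[None if (j:=arm.ik(p,q(a))) is None else np.array(j) for a in (wy+np.pi/2,wy-np.pi/2)])
by=np.radians(41);b=np.array([np.cos(by),np.sin(by)])
for k in (-.15,-.04): print(arm.ik(np.r_[np.array([.566,.208])+k*b,.076],q(by+np.pi/2)),arm.ik(np.r_[np.array([.566,.208])+k*b,.076],q(by-np.pi/2)))
for a in(by,by+np.pi):print(arm.ik([.627,.261,.116],q(a)))
E
```

```text
-0.05 0.076 [ 0.418 -0.006  0.076] [array([ 0.044,  0.703, -0.121,  2.268,  0.424,  0.191,  1.571]), array([-0.121,  0.705,  0.121,  2.273, -0.44 ,  0.184, -0.7  ])]
-0.05 0.2 [ 0.418 -0.006  0.2  ] [array([ 0.032,  0.434, -0.098,  2.18 ,  0.081,  0.531,  1.911]), array([-0.425,  0.482,  0.546,  2.193, -0.457,  0.577, -0.644])]
-0.045 0.076 [ 0.423 -0.003  0.076] [array([ 0.041,  0.705, -0.125,  2.256,  0.417,  0.201,  1.574]), array([-0.134,  0.708,  0.133,  2.261, -0.457,  0.197, -0.688])]
-0.045 0.2 [ 0.423 -0.003  0.2  ] [array([ 0.03 ,  0.439, -0.102,  2.169,  0.085,  0.537,  1.903]), array([-0.428,  0.487,  0.544,  2.182, -0.456,  0.583, -0.651])]
-0.04 0.076 [ 0.427 -0.001  0.076] [array([ 0.039,  0.707, -0.129,  2.244,  0.409,  0.212,  1.577]), array([-0.147,  0.711,  0.145,  2.25 , -0.473,  0.209, -0.676])]
-0.04 0.2 [ 0.427 -0.001  0.2  ] [array([ 0.028,  0.444, -0.106,  2.158,  0.088,  0.543,  1.895]), array([-0.43 ,  0.492,  0.543,  2.171, -0.455,  0.589, -0.659])]
-0.035 0.076 [0.432 0.001 0.076] [array([ 0.037,  0.709, -0.133,  2.232,  0.403,  0.222,  1.58 ]), array([-0.161,  0.714,  0.159,  2.238, -0.49 ,  0.222, -0.665])]
-0.035 0.2 [0.432 0.001 0.2  ] [array([ 0.026,  0.45 , -0.11 ,  2.146,  0.091,  0.55 ,  1.887]), array([-0.434,  0.497,  0.543,  2.16 , -0.455,  0.596, -0.666])]
-0.03 0.076 [0.436 0.003 0.076] [array([ 0.035,  0.711, -0.136,  2.22 ,  0.396,  0.232,  1.582]), array([-0.174,  0.717,  0.172,  2.226, -0.506,  0.234, -0.653])]
-0.03 0.2 [0.436 0.003 0.2  ] [array([ 0.024,  0.455, -0.113,  2.135,  0.094,  0.556,  1.879]), array([-0.437,  0.503,  0.542,  2.148, -0.454,  0.602, -0.672])]
[-0.172  0.729 -0.167  2.14   0.383  0.3    1.622] [-0.449  0.74   0.247  2.148 -0.563  0.315 -0.58 ]
[-0.225  0.808 -0.224  1.86   0.336  0.51   1.61 ] [-0.593  0.831  0.366  1.872 -0.542  0.538 -0.717]
[-0.466  0.862  0.072  1.503 -0.078  0.779  0.352]
[-0.94   1.153  1.13   1.521 -1.096  1.193 -2.033]
```

Run:
```python
from h import *
wy=np.arctan2(.0684,.1357); d=np.array([np.cos(wy),np.sin(wy)]); c=np.array([.463,.017])
p=np.r_[c-.042*d,.22]
arm.move_gripper(1.0)
arm.movep(p,q(wy+np.pi/2))
P,Q=arm.read_tool_pos(),arm.read_eef_rot(); print(P,Q,arm.read_time(),arm.read_opening())
np.savez('wp.npz',P=P,Q=Q)
save('wrist','c_wrist'); save('top','c_top')
```

```text
[ 0.4259342  -0.00122094  0.22013768] [-0.16392327  0.68752361  0.16405356  0.68813289] 2.6583 1.000577273376647
```

View pics/c_wrist.png

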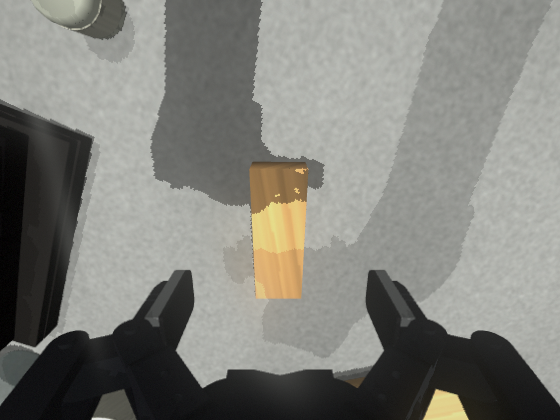

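View pics/c_top.png

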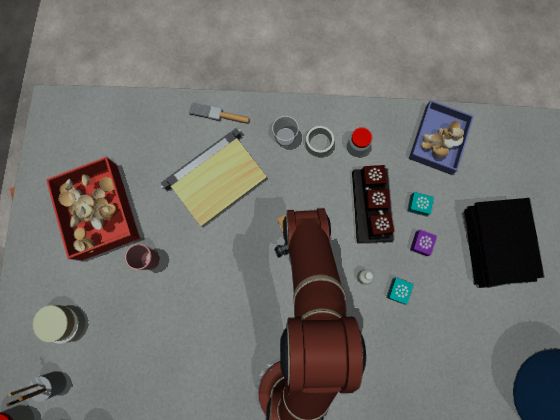

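The wrist view shows the wedge between the open jaws. Its thick end is at about (250–307,164) and its thin end at (257–302,299). I'll check it against the top-view measurement.

Run:
```python
from h import *
np.set_printoptions(precision=4,suppress=True)
w=np.load('wp.npz');pose=(w['P'],w['Q'])
a=onz('wrist',[(251,168),(306,168)],.035,pose); b=onz('wrist',[(257,298.5),(302,298.5)],.005,pose)
print(a,b, np.linalg.norm(a.mean(0)-b.mean(0)))
d=(b.mean(0)-a.mean(0))[:2]; print('centre',(a.mean(0)+b.mean(0))[:2]/2,'yaw',np.degrees(np.arctan2(d[1],d[0])))
```

```text
[[ 0.4069 -0.0366  0.035 ]
 [ 0.386   0.0048  0.035 ]] [[0.5421 0.031  0.005 ]
 [0.5197 0.0751 0.005 ]] 0.15405279269164462
centre [0.4637 0.0186] yaw 27.169561341710498
```

Run:
```python
from h import *
np.set_printoptions(precision=4,suppress=True)
wy=np.radians(27.0); d=np.array([np.cos(wy),np.sin(wy)]); c=np.array([.4635,.0182])
g=c-.042*d
arm.line_to(np.r_[g,.10],.15,q(wy+np.pi/2))
arm.line_to(np.r_[g,.078],.06)
print(arm.read_ft_force())
arm.move_gripper(0.0,40)
print('open',arm.read_opening(),arm.read_ft_force(),arm.read_tool_pos())
arm.line_to(np.r_[g,.095],.08)
by=np.radians(41);b=np.array([np.cos(by),np.sin(by)]); L=np.array([.565,.2075])
arm.line_to(np.r_[L-.150*b,.095],.12,q(by+np.pi/2))
P,Q=arm.read_tool_pos(),arm.read_eef_rot(); np.savez('wp.npz',P=P,Q=Q); print(P,arm.read_ft_force(),arm.read_time())
save('wrist','d_wrist'); save('side','d_side')
```

```text
[-0.1708 -0.5774 -0.137 ]
open 0.5706325852947457 [-1.3166  0.0719  4.9456] [ 0.4263 -0.0009  0.0784]
[0.4515 0.1079 0.0949] [ 0.1886 -0.2439 -1.6091] 6.1
```

View pics/d_wrist.png

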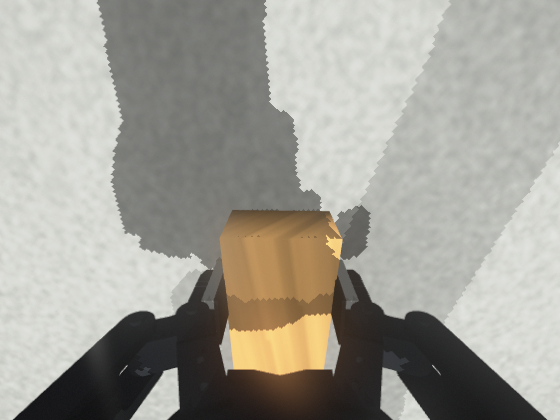

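View pics/d_side.png

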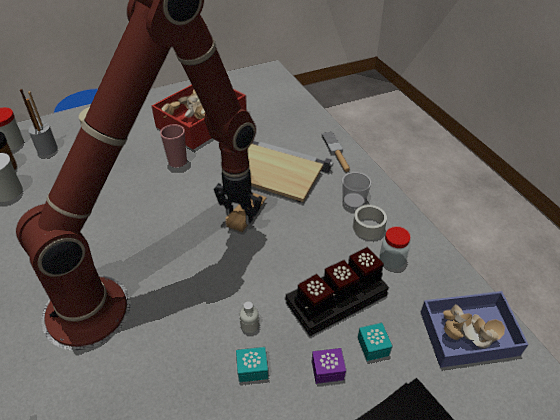

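The wedge sits straight in the jaws, thick end toward the robot. I'll lower it and push in stages.

Run:
```python
from h import *
np.set_printoptions(precision=4,suppress=True)
by=np.radians(41);b=np.array([np.cos(by),np.sin(by)]); L=np.array([.565,.2075])
arm.line_to(np.r_[L-.150*b,.0785],.05); print(arm.read_ft_force())
for k in (-.135,-.115,-.100,-.085,-.070,-.062):
    arm.line_to(np.r_[L+k*b,.0785],.06); print(k,arm.read_ft_force(),arm.read_tool_pos())
P,Q=arm.read_tool_pos(),arm.read_eef_rot(); np.savez('wp.npz',P=P,Q=Q)
save('wrist','e_wrist'); save('side','e_side'); save('top','e_top')
s=cv2.imread('pics/e_side.png');cv2.imwrite('pics/e_sc.png',cv2.resize(s[120:260,200:360],None,fx=4,fy=4,interpolation=cv2.INTER_CUBIC))
s=cv2.imread('pics/e_top.png');cv2.imwrite('pics/e_tc.png',cv2.resize(s[120:260,150:310],None,fx=4,fy=4,interpolation=cv2.INTER_CUBIC))
```

```text
[-0.0824 -0.8213  2.469 ]
-0.135 [ 0.1252  0.9    -0.4449] [0.4636 0.1195 0.0783]
-0.115 [ 0.0184 -0.4207 -1.3583] [0.4784 0.1324 0.0783]
-0.1 [ 0.0485  0.7133 -0.9298] [0.4899 0.1424 0.0783]
-0.085 [-4.6381 -2.1834  2.6112] [0.4998 0.1509 0.0783]
-0.07 [-1.0993 -1.8295 -0.6694] [0.5121 0.1615 0.0783]
-0.062 [-2.776  -3.662   0.6813] [0.5179 0.1666 0.0783]
```

View pics/e_wrist.png

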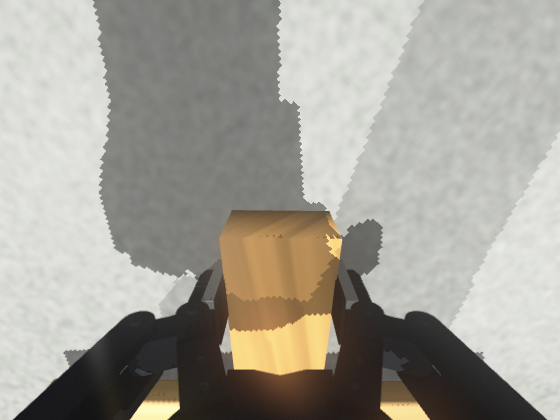

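View pics/e_sc.png

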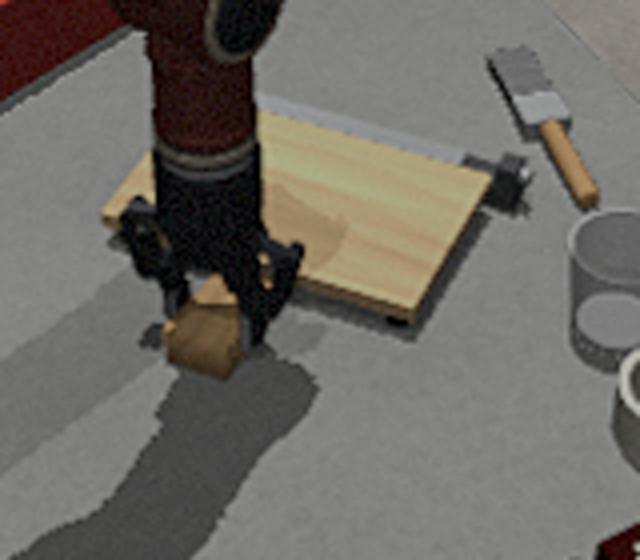

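View pics/e_tc.png

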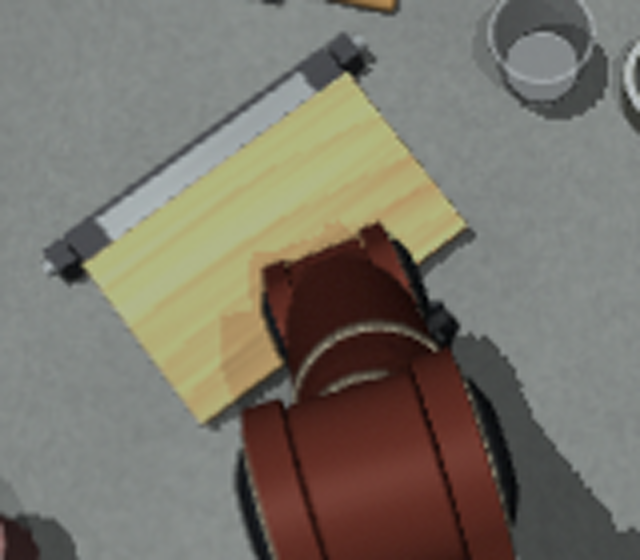

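Run:
```python
from h import *
np.set_printoptions(precision=4,suppress=True)
w=np.load('wp.npz');pose=(w['P'],w['Q']);by=np.radians(41);b=np.array([np.cos(by),np.sin(by)])
n=np.array([-b[1],b[0]])
a=onz('wrist',[(221,237),(341,238)],.035,pose)-pose[0]; print('thick top edge rel TCP along b',a[:,:2]@b,'lat',a[:,:2]@n)
e=cv2.imread('pics/e_wrist.png'); cv2.imwrite('pics/e_wc.png',cv2.resize(e[330:420,50:500],None,fx=1.7,fy=3))
```

```text
thick top edge rel TCP along b [-0.0332 -0.0328] lat [-0.0225  0.0261]
```

View pics/e_wc.png

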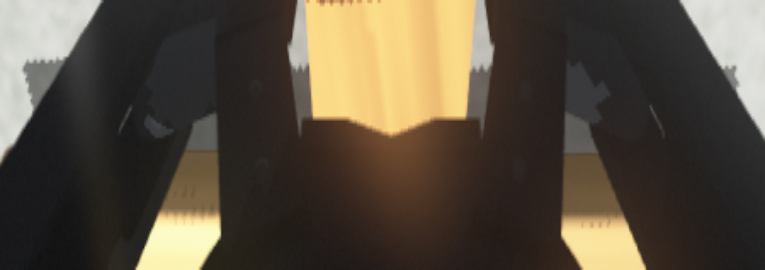

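Run:
```python
from h import *
np.set_printoptions(precision=4,suppress=True)
w=np.load('wp.npz');pose=(w['P'],w['Q']);by=np.radians(41);b=np.array([np.cos(by),np.sin(by)])
n=np.array([-b[1],b[0]])
a=onz('wrist',[(159,380.5),(397,381)],.020,pose); print('lower edge rel TCP',(a-pose[0])[:,:2]@b,a)
a=onz('wrist',[(159,401),(397,401.5)],.036,pose); print('upper edge rel TCP',(a-pose[0])[:,:2]@b,a)
```

```text
lower edge rel TCP [0.0606 0.0606] [[0.6066 0.1568 0.02  ]
 [0.5202 0.2564 0.02  ]]
upper edge rel TCP [0.0561 0.0561] [[0.599  0.1588 0.036 ]
 [0.521  0.2486 0.036 ]]
```

Run:
```python
from h import *
np.set_printoptions(precision=4,suppress=True)
by=np.radians(41);b=np.array([np.cos(by),np.sin(by)]); L=np.array([.565,.2075])
for k in (-.05,-.038):
    arm.line_to(np.r_[L+k*b,.0785],.06); print(k,arm.read_ft_force(),arm.read_tool_pos())
P,Q=arm.read_tool_pos(),arm.read_eef_rot(); np.savez('wp.npz',P=P,Q=Q)
e=save('wrist','f_wrist'); save('side','f_side')
cv2.imwrite('pics/f_wc.png',cv2.resize(e[310:400,50:500],None,fx=1.7,fy=4))
print((P[:2]-L)@b)
```

```text
-0.05 [ 0.0475 -0.4722 -2.7836] [0.528  0.1754 0.0783]
-0.038 [-0.1677 -1.4362 -3.042 ] [0.5367 0.1831 0.0784]
-0.03734165419387131
```

View pics/f_wc.png

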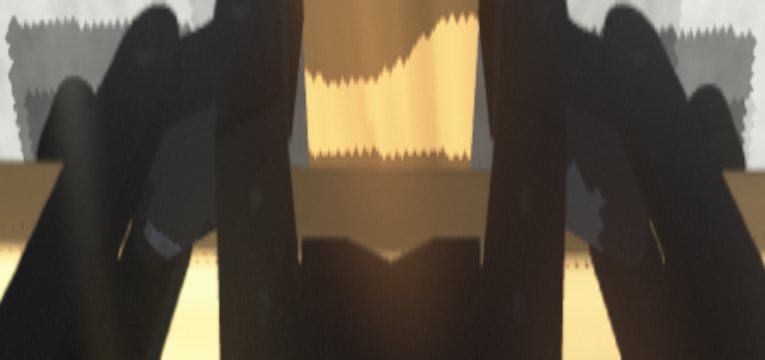

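Run:
```python
from h import *
np.set_printoptions(precision=4,suppress=True)
w=np.load('wp.npz');pose=(w['P'],w['Q']);by=np.radians(41);b=np.array([np.cos(by),np.sin(by)])
for z in (.019,.020,.021):
  a=onz('wrist',[(68,350),(280,351.7),(485,352.7)],z,pose); print('lower edge rel TCP',(a-pose[0])[:,:2]@b)
  a=onz('wrist',[(150,371.2),(410,372.)],z+.016,pose); print('upper edge rel TCP',(a-pose[0])[:,:2]@b)
  print('edge yaw',np.degrees(np.arctan2(*(a[1]-a[0])[:2][::-1])))
```

```text
lower edge rel TCP [0.041  0.0413 0.0422]
upper edge rel TCP [0.038  0.0382]
edge yaw 130.93019782669631
lower edge rel TCP [0.04   0.0403 0.0412]
upper edge rel TCP [0.037  0.0371]
edge yaw 130.93019782669637
lower edge rel TCP [0.039  0.0393 0.0402]
upper edge rel TCP [0.0359 0.036 ]
edge yaw 130.93019782669634
```

Run:
```python
from h import *
np.set_printoptions(precision=4,suppress=True)
by=np.radians(41);b=np.array([np.cos(by),np.sin(by)]); L=np.array([.565,.2075])
arm.line_to(np.r_[L-.032*b,.0785],.04); P=arm.read_tool_pos();print(arm.read_ft_force(),P,(P[:2]-L)@b)
arm.move_gripper(1.0)
print(arm.read_ft_force())
arm.line_to(np.r_[L-.060*b,.16],.12)
arm.line_to(np.r_[L-.130*b,.25],.2)
P,Q=arm.read_tool_pos(),arm.read_eef_rot(); np.savez('wp.npz',P=P,Q=Q)
save('wrist','g_wrist'); print(arm.read_time())
arm.movep(np.r_[.50,-.15,.32],bestq([.50,-.15,.32],np.radians(97))[1])
s=save('side','g_side'); t=save('top','g_top')
cv2.imwrite('pics/g_sc.png',cv2.resize(s[130:230,210:350],None,fx=5.5,fy=5.5,interpolation=cv2.INTER_CUBIC))
cv2.imwrite('pics/g_tc.png',cv2.resize(t[120:245,155:285],None,fx=4.8,fy=4.8,interpolation=cv2.INTER_CUBIC))
```

```text
[-2.3001 -1.069  -3.4154] [0.5405 0.1863 0.0783] -0.03240719821238905
[-0.2458 -0.5485  0.1493]
12.3833
```

View pics/g_wrist.png

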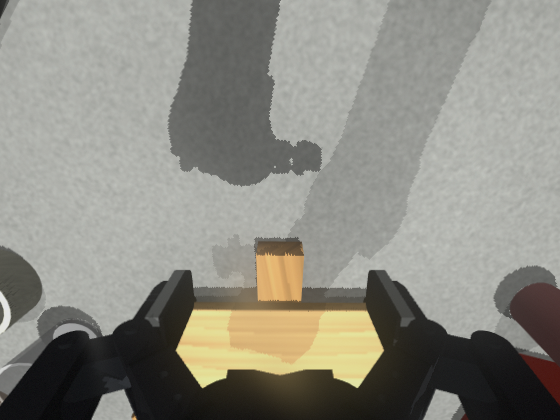

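View pics/g_sc.png

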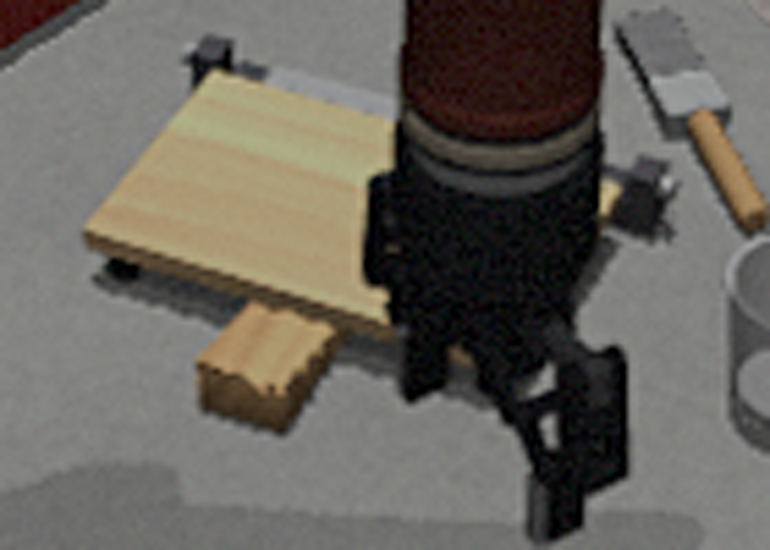

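View pics/g_tc.png

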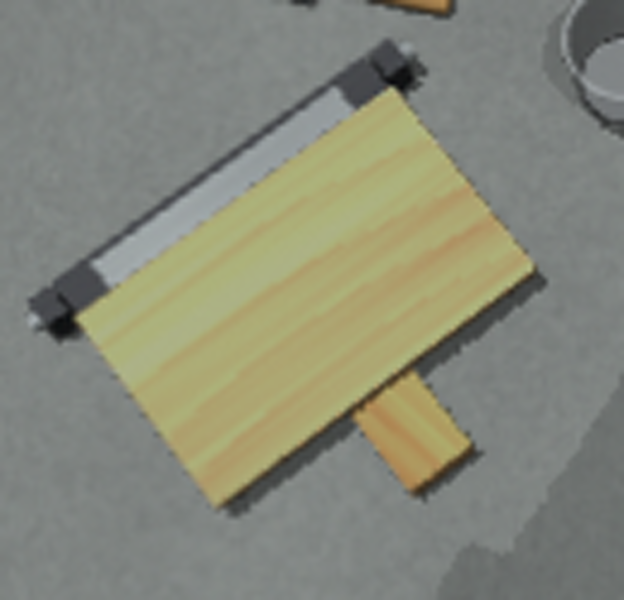

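Run:
```python
from h import *
j=arm.read_joint_positions(); print(j)
arm.movep([.46,-.30,.36],bestq([.46,-.30,.36],np.radians(97))[1])
s=save('side','g2_side')
cv2.imwrite('pics/g2_sc.png',cv2.resize(s[130:230,210:350],None,fx=5.5,fy=5.5,interpolation=cv2.INTER_CUBIC))
e=cv2.imread('pics/g_wrist.png'); cv2.imwrite('pics/g_wc.png',cv2.resize(e[225:320,180:380],None,fx=4,fy=6,interpolation=cv2.INTER_CUBIC))
```

```text
[ 0.18488065  0.40008702  0.08619165  1.77189884 -0.04226971  0.97299827
  1.98597151]
```

View pics/g2_sc.png

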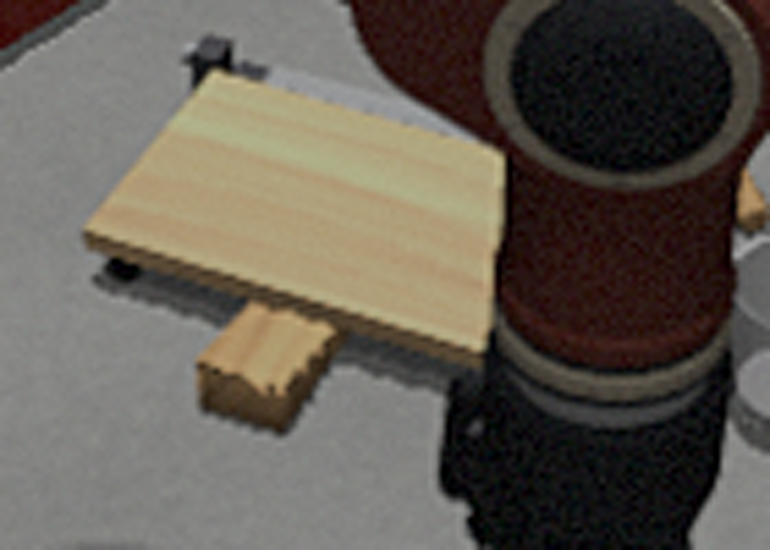

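View pics/g_wc.png

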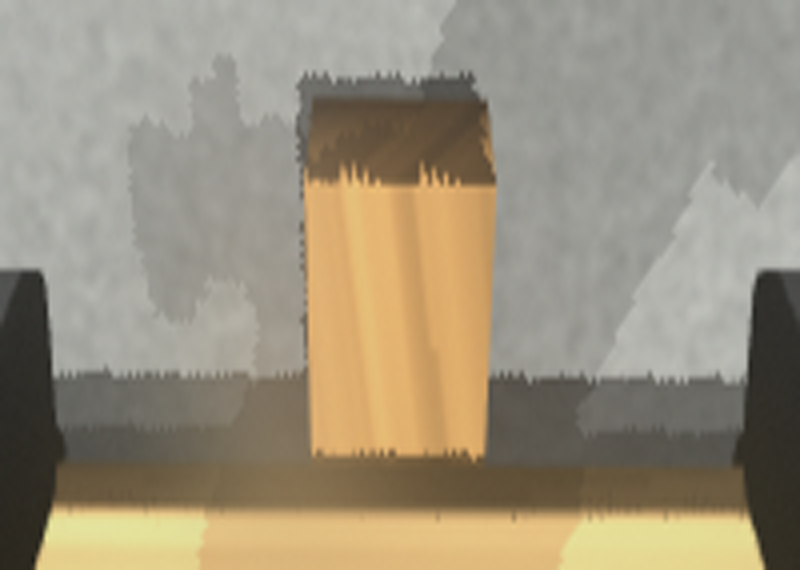

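Run:
```python
from h import *
np.set_printoptions(precision=4,suppress=True)
w=np.load('wp.npz');pose=(w['P'],w['Q']);by=np.radians(41);b=np.array([np.cos(by),np.sin(by)]);n=np.array([-b[1],b[0]])
L=np.array([.565,.2075])
def r(uv,z): 
    a=onz('wrist',uv,z,pose)[:,:2]-L; return np.c_[a@b,a@n]
print('thick bottom',r([(279.5,241.3)],0)); print('thick top',r([(256.2,255.8),(303.8,255.8)],.035))
for z in(.020,.022,.024): print(z,'lip',r([(257,301.8),(301,301.8)],z),'upper',r([(200,310.4),(360,310.4)],z+.016))
def f(p,x0,y0,fx): return [((x+.5)/fx-.5+x0,(y+.5)/fx-.5+y0) for x,y in p]
t=f([(80,316),(220,508),(538,268),(398,88)],155,120,4.8)
s=f([(213,70),(85,235)],210,130,5.5)
print('RL FL tri',tri(t[:2],s)); 
T=onz('top',t,.038);print('onz .038 RL FL FR RR',T, 'mean',T.mean(0), 'lens',np.linalg.norm(T-np.roll(T,-1,0),axis=1))
fm=(T[1]+T[2])/2; print('front mid rel L',(fm[:2]-L)@b,(fm[:2]-L)@n)
v=T[1]-T[2]; print('front yaw',np.degrees(np.arctan2(v[1],v[0]))-90); v=T[0]-T[3]; print('rear',np.degrees(np.arctan2(v[1],v[0]))-90)
```

```text
thick bottom [[-0.0651  0.0014]]
thick top [[-0.0649 -0.0228]
 [-0.065   0.0267]]
0.02 lip [[ 0.0026 -0.0246]
 [ 0.0025  0.0264]] upper [[ 0.0025 -0.0868]
 [ 0.0022  0.0909]]
0.022 lip [[ 0.0011 -0.0244]
 [ 0.0011  0.0262]] upper [[ 0.001  -0.0862]
 [ 0.0007  0.0902]]
0.024 lip [[-0.0003 -0.0242]
 [-0.0004  0.0261]] upper [[-0.0006 -0.0856]
 [-0.0009  0.0896]]
RL FL tri [[0.6003 0.4057 0.0427 0.0028]
 [0.4811 0.3043 0.0356 0.0009]]
onz .038 RL FL FR RR [[0.6028 0.4068 0.038 ]
 [0.4812 0.3038 0.038 ]
 [0.6494 0.1099 0.038 ]
 [0.7689 0.2102 0.038 ]] mean [0.6256 0.2577 0.038 ] lens [0.1593 0.2567 0.156  0.2574]
front mid rel L -0.0001827106623375523 -0.0007210646486891553
front yaw 40.93698089991764
rear 40.18969352244184
```

Measured about 66 mm of wedge outside the lip, which gives a lip height of about 21.8 mm. That is level to within roughly 0.002 rad, with the wedge within 2 mm of the middle. Now the boxes.

```bash
cat >> h.py <<'E'
def pick(xy,yaw,zt,lift,eff=40,zapp=.05):
    B=bestq(np.r_[xy,zt],yaw); Q=B[1]
    arm.movep(np.r_[xy,max(lift,zt+zapp)],Q)
    arm.line_to(np.r_[xy,zt],.12)
    arm.move_gripper(0.0,eff); o=arm.read_opening()
    arm.line_to(np.r_[xy,lift],.15); print('picked open',round(o,3),arm.read_opening(),arm.read_ft_force(),arm.read_time())
    return o
def place(xy,yaw,zt,lift,up=.10):
    Q=bestq(np.r_[xy,zt],yaw)[1]
    arm.line_to(np.r_[xy,lift],.2,Q)
    arm.line_to(np.r_[xy,zt+.012],.15)
    arm.line_to(np.r_[xy,zt],.03); f=arm.read_ft_force()
    arm.move_gripper(1.0)
    arm.line_to(np.r_[xy,zt+up],.15); print('placed',f,arm.read_ft_force(),arm.read_time())
E
python3 - <<'E'
from h import *
np.set_printoptions(precision=4,suppress=True)
R=np.radians
arm.move_gripper(1.0)
arm.movep([.503,-.237,.24],bestq([.503,-.237,.24],R(97))[1])
pick([.503,-.237],R(100),.136,.24)
P,Q=arm.read_tool_pos(),arm.read_eef_rot();save('wrist','h_wrist');save('top','h_top')
place([.46,-.05],R(90),.0775,.20)
E
```

```text
picked open 0.741 0.7416247861249106 [ 0.0577 -0.5412 -1.6174] 17.5833
placed [ 0.2527  0.0937 -0.6   ] [-0.2021  0.5923  0.1281] 21.4167
```

View pics/h_wrist.png

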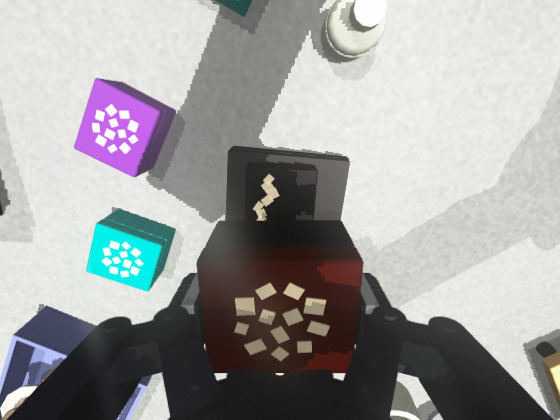

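The red-lidded box is held squarely (opening 0.74, about 63 mm). Continuing with the other two.

Run:
```python
from h import *
np.set_printoptions(precision=4,suppress=True)
R=np.radians
pick([.577,-.227],R(94.5),.136,.24)
place([.56,-.05],R(90),.077,.20)
pick([.6507,-.2162],R(96.5),.136,.24)
place([.66,-.05],R(90),.077,.20)
B=bestq([.56,-.23,.26],R(96))
arm.movep([.50,-.225,.27],B[1])
P,Q=arm.read_tool_pos(),arm.read_eef_rot();np.savez('wp.npz',P=P,Q=Q);save('wrist','i_wrist');
arm.movep([.45,0.1,.35],bestq([.45,.1,.35],R(90))[1]) 
t=save('top','i_top');s=save('side','i_side')
cv2.imwrite('pics/i_tc.png',cv2.resize(t[140:260,300:420],None,fx=5,fy=5,interpolation=cv2.INTER_CUBIC))
```

```text
picked open 0.745 0.7444634890234201 [-0.6392 -0.3765 -0.244 ] 24.4833
placed [0.4075 0.3329 0.5798] [-0.8864  0.9984 -0.6979] 28.15
picked open 0.742 0.7450798191424179 [-0.5287  0.6204 -2.7504] 31.15
placed [-0.8007 -0.0997  2.1667] [-0.3606  0.0446 -0.2244] 34.7667
```

View pics/i_wrist.png

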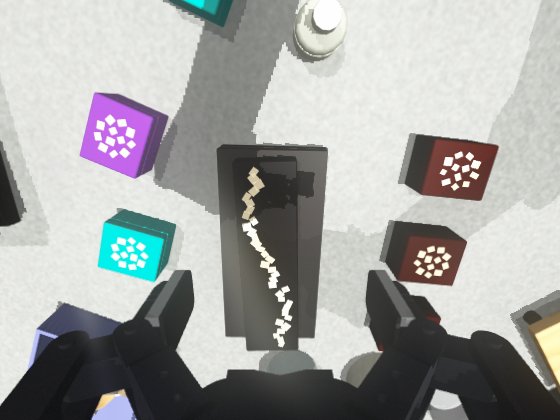

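View pics/i_top.png

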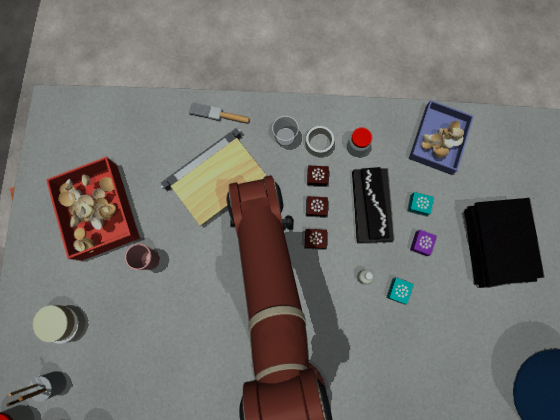

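View pics/i_side.png

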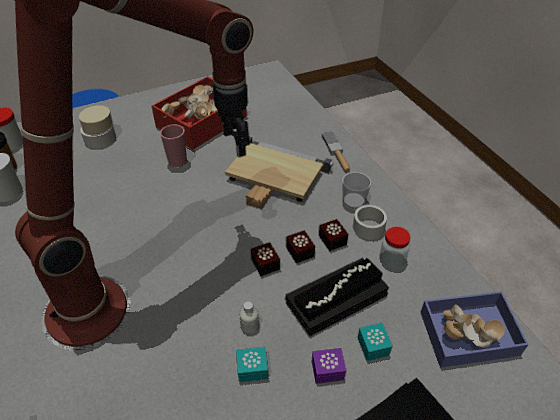

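View pics/i_tc.png

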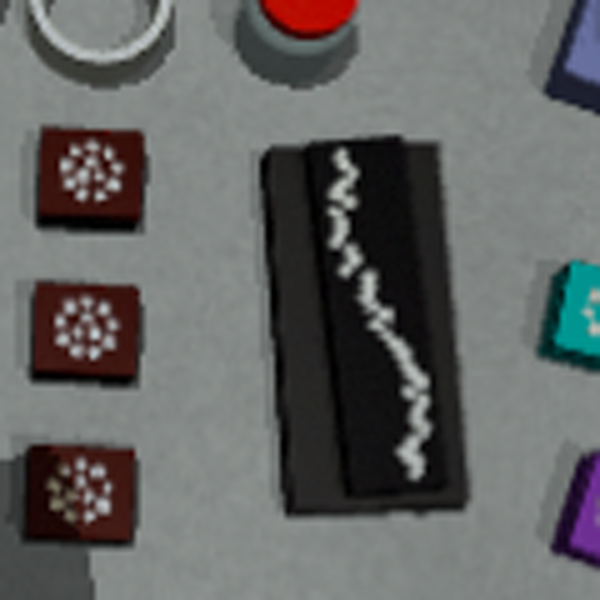

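The wrist and top views show the bare inlaid panel on the blanks, inlay up. Panel corners in the crop are (307,143), (403,136), (445,490) and (347,496). The three boxes stand aside, lids up, on the bench.

```bash
cat > m2.py <<'E'
from h import *
np.set_printoptions(precision=4,suppress=True)
def f(p,x0,y0,fx): return [((x+.5)/fx-.5+x0,(y+.5)/fx-.5+y0) for x,y in p]
def rep(n,T):
    print(n,'centre',T.mean(0),'lens',np.linalg.norm(T-np.roll(T,-1,0),axis=1))
    for v in (T[0]-T[3],T[1]-T[2]): print('  yaw',np.degrees(np.arctan2(v[1],v[0])))
if __name__=='__main__':
    rep('panel',onz('top',f([(307,143),(403,136),(445,490),(347,496)],300,140,5),.060))
    rep('blanks',onz('top',f([(263,150),(440,143),(468,505),(287,511)],300,140,5),.036))
    w=np.load('wp.npz');pose=(w['P'],w['Q'])
    T=onz('wrist',[(248,350),(299,350),(296,157),(234,158)],.060,pose); rep('panel wrist FL?',T); print(T)
    T=onz('wrist',[(225,337),(316,337),(327,150),(218,148)],.036,pose); rep('blanks wrist',T); print(T)
E
python3 m2.py
```

```text
panel centre [ 0.5755 -0.2246  0.06  ] lens [0.0603 0.2214 0.0595 0.2202]
  yaw 7.042039855281985
  yaw 6.832754459701235
blanks centre [ 0.5736 -0.223   0.036 ] lens [0.1127 0.2298 0.1114 0.2283]
  yaw 4.691753558182583
  yaw 4.3619367203289805
panel wrist FL? centre [ 0.5744 -0.2242  0.06  ] lens [0.0589 0.2226 0.0567 0.2216]
  yaw 7.543091702785393
  yaw 8.110169328199035
[[ 0.6875 -0.2384  0.06  ]
 [ 0.6812 -0.1798  0.06  ]
 [ 0.4608 -0.2113  0.06  ]
 [ 0.4678 -0.2675  0.06  ]]
blanks wrist centre [ 0.5735 -0.2232  0.036 ] lens [0.1121 0.2283 0.1072 0.2303]
  yaw 4.5234693708360725
  yaw 5.7387821557554055
[[ 0.6937 -0.2686  0.036 ]
 [ 0.6816 -0.1572  0.036 ]
 [ 0.4545 -0.18    0.036 ]
 [ 0.4641 -0.2868  0.036 ]]
```

Run:
```python
from h import *
np.set_printoptions(precision=4,suppress=True)
a=cv2.imread('pics/g2_side.png');b=cv2.imread('pics/i_side.png')
print('wedge patch diff',np.abs(a[175:215,240:275].astype(int)-b[175:215,240:275]).mean())
R=np.radians
pick([.575,-.2245],R(97.2),.1145,.25,eff=80)
P,Q=arm.read_tool_pos(),arm.read_eef_rot();np.savez('wp.npz',P=P,Q=Q)
save('wrist','j_wrist')
Qb=bestq([.6255,.259,.25],R(41))[1]
arm.line_to([.6255,.259,.25],.2,Qb)
P=arm.read_tool_pos();Q=arm.read_eef_rot();print(P,arm.read_ft_force(),arm.read_wrist_torque(),arm.read_time())
np.savez('wp2.npz',P=P,Q=Q)
save('wrist','k_wrist');save('side','k_side');save('top','k_top')
```

```text
wedge patch diff 19.569285714285716
picked open 0.677 0.6753372089888293 [-0.5838 -0.6163 -3.0339] 41.25
[0.6256 0.2586 0.2502] [ 0.0242  0.0494 -2.9482] [ 0.0012  0.0196 -0.0283] 44.1083
```

View pics/j_wrist.png

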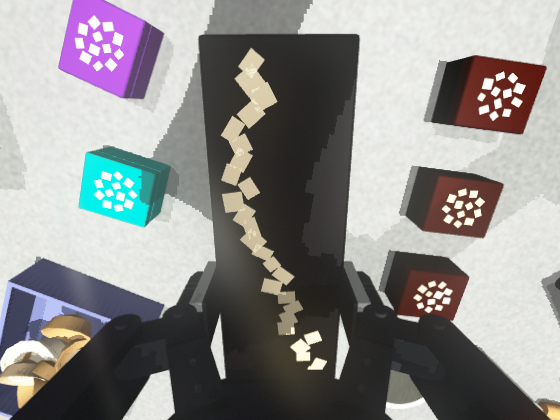

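View pics/k_wrist.png

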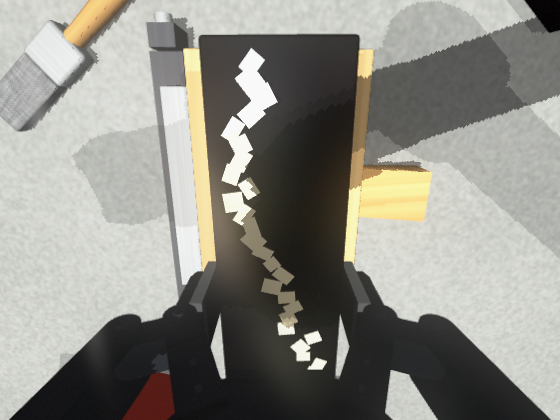

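View pics/k_side.png

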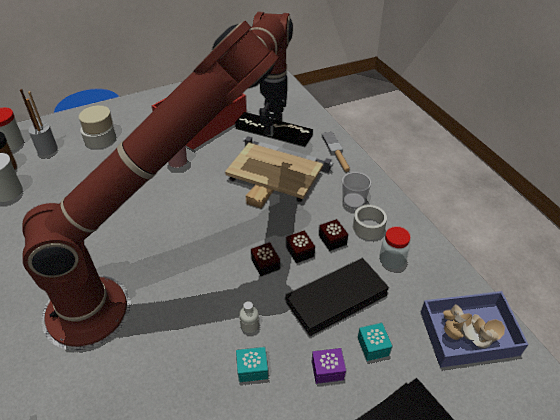

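Run:
```python
import cv2,numpy as np
ims=[cv2.resize(cv2.imread(f'pics/{n}.png')[130:230,210:350],None,fx=2.7,fy=2.7,interpolation=cv2.INTER_CUBIC) for n in('g2_side','k_side')]
a=np.hstack(ims)
e=cv2.resize(cv2.imread('pics/k_wrist.png')[20:260,140:460],None,fx=1.2,fy=1.2)
c=np.zeros((a.shape[0]+e.shape[0],a.shape[1],3),np.uint8);c[:a.shape[0]]=a;c[a.shape[0]:,:e.shape[1]]=e
cv2.imwrite('pics/k_c.png',c);print(c.shape)
```

```text
(558, 756, 3)
```

View pics/k_c.png

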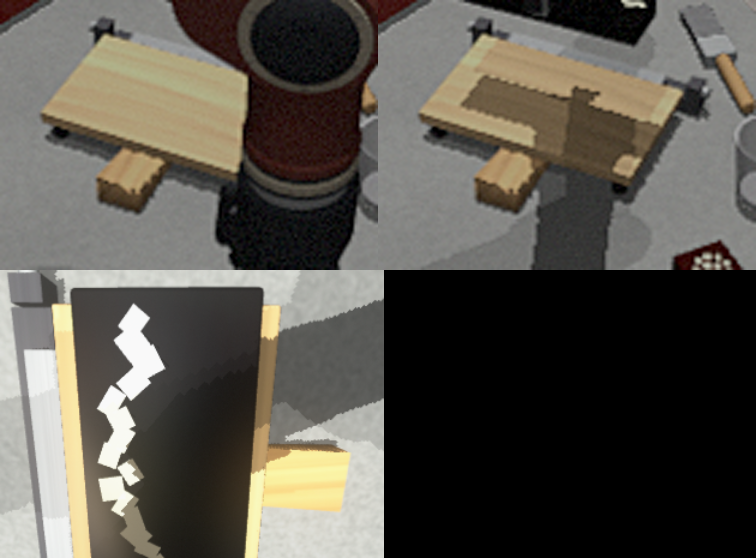

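The wedge hasn't moved and the board is still up. I'll check how the panel sits relative to the TCP, then lower it.

Run:
```python
from h import *
np.set_printoptions(precision=4,suppress=True)
w=np.load('wp2.npz');P,Q=w['P'],w['Q'];M=Ro.from_quat(Q).as_matrix()
T=onz('wrist',[(199,36),(359,36)],P[2]-.0545,(P,Q)); print('panel end in tool (x,y,z)',(T-P)@M)
# board edges beside panel
T=onz('wrist',[(184,50),(373,50),(213,265),(345,265)],.038,(P,Q)); print('board in tool',(T-P)@M)
by=np.radians(41);b=np.array([np.cos(by),np.sin(by)]);n=np.array([-b[1],b[0]]);L=np.array([.565,.2075])
print('board pts rel L',np.c_[(T[:,:2]-L)@b,(T[:,:2]-L)@n])
```

```text
panel end in tool (x,y,z) [[ 0.0546 -0.0294 -0.1065]
 [ 0.0546  0.0285 -0.1066]]
board in tool [[ 0.2123 -0.0796 -0.126 ]
 [ 0.2123  0.0774 -0.1261]
 [ 0.2121 -0.0694  0.0753]
 [ 0.2121  0.0681  0.0752]]
board pts rel L [[ 0.1588 -0.1274]
 [ 0.0018 -0.1274]
 [ 0.1487  0.0739]
 [ 0.0112  0.0738]]
```

Run:
```python
from h import *
np.set_printoptions(precision=4,suppress=True)
p=np.array([.6268,.2575])
arm.line_to(np.r_[p,.135],.12)
for z in (.122,.1195,.118,.117):
    arm.line_to(np.r_[p,z],.03); f=arm.read_ft_force(); print(z,f)
    if f[2]>-1.2: break
arm.move_gripper(1.0); print(arm.read_ft_force())
arm.line_to(np.r_[p,.16],.08); arm.line_to(np.r_[p,.26],.2)
P,Q=arm.read_tool_pos(),arm.read_eef_rot();np.savez('wp2.npz',P=P,Q=Q);save('wrist','l_wrist')
arm.movep([.56,-.05,.30],bestq([.56,-.05,.30],np.pi/2)[1])
s=save('side','l_side');t=save('top','l_top');print(arm.read_time())
cv2.imwrite('pics/l_sc.png',cv2.resize(s[130:230,210:350],None,fx=5.5,fy=5.5,interpolation=cv2.INTER_CUBIC))
cv2.imwrite('pics/l_tc.png',cv2.resize(t[120:245,155:285],None,fx=4.8,fy=4.8,interpolation=cv2.INTER_CUBIC))
```

```text
0.122 [ 0.5293  0.3231 -2.5497]
0.1195 [-0.3956 -0.4455 -2.8557]
0.118 [ 0.2965 -0.2781 -2.6931]
0.117 [-2.2117 -1.8122  4.109 ]
[0.5673 0.0539 0.766 ]
50.0
```

View pics/l_sc.png

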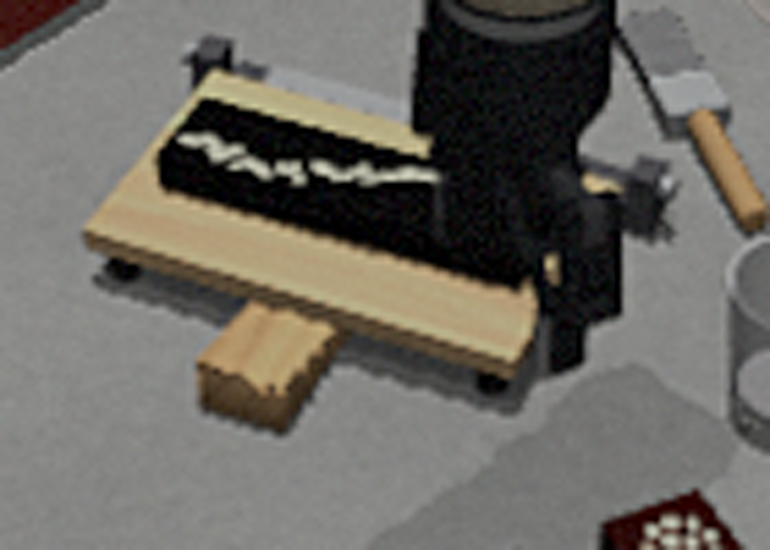

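View pics/l_tc.png

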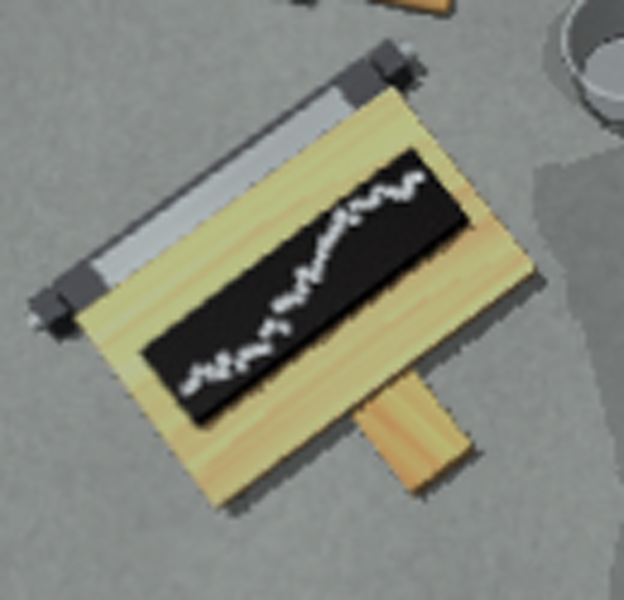

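View pics/l_top.png

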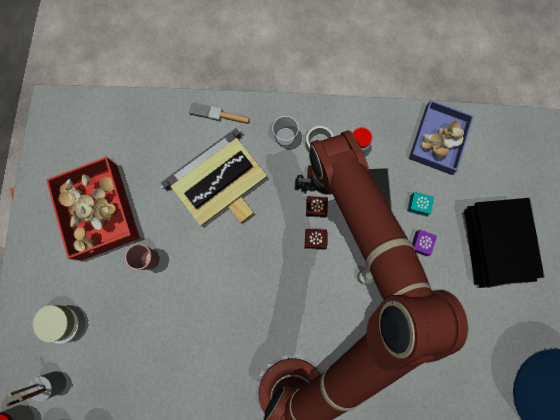

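View pics/l_wrist.png

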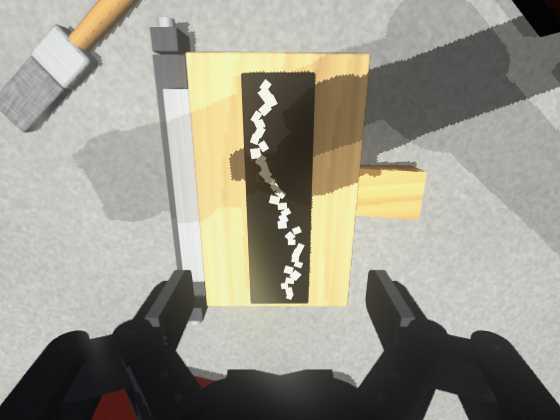

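Run:
```python
from m2 import *
w=np.load('wp2.npz');P=(w['P'],w['Q'])
by=np.radians(41);b=np.array([np.cos(by),np.sin(by)]);n=np.array([-b[1],b[0]]);L=np.array([.565,.2075])
r=lambda T:np.c_[(T[:,:2]-L)@b,(T[:,:2]-L)@n]
B=onz('wrist',[(187,52),(369,53),(207,306),(347,306)],.038,P);print('board',r(B),r(B).mean(0))
A=onz('wrist',[(242,73),(315,72),(250,303),(308,303)],.062,P);print('panel',r(A),r(A).mean(0))
W=onz('wrist',[(426,172),(424,221)],.035,P);print('wedge thick top',r(W))
bt=onz('top',f([(80,316),(220,508),(538,268),(398,88)],155,120,4.8),.038);print('top board',r(bt).mean(0))
pt=onz('top',f([(140,351),(200,424),(470,221),(413,147)],155,120,4.8),.062)
print('top panel',r(pt),r(pt).mean(0))
```

```text
board [[ 0.1567 -0.1301]
 [ 0.0007 -0.1295]
 [ 0.1593  0.1282]
 [ 0.0008  0.1283]] [ 0.0794 -0.0008]
panel [[ 0.1075 -0.1114]
 [ 0.0491 -0.1122]
 [ 0.1078  0.1066]
 [ 0.0478  0.1066]] [ 0.0781 -0.0026]
wedge thick top [[-0.0659 -0.0252]
 [-0.072   0.0262]]
top board [ 0.0786 -0.0019]
top panel [[ 0.1077  0.1072]
 [ 0.0454  0.1047]
 [ 0.0457 -0.1105]
 [ 0.1085 -0.1117]] [ 0.0768 -0.0026]
```

Run:
```python
from h import *
im=cv2.imread('pics/i_top.png');h=cv2.cvtColor(im,cv2.COLOR_BGR2HSV)
m=((h[...,0]<10)|(h[...,0]>170))&(h[...,1]>120)&(h[...,2]>25)&(h[...,2]<110)
roi=np.zeros(m.shape,bool);roi[160:255,302:335]=1
m=cv2.morphologyEx((m&roi).astype(np.uint8)*255,cv2.MORPH_CLOSE,np.ones((5,5)))
for c in cv2.findContours(m,cv2.RETR_EXTERNAL,cv2.CHAIN_APPROX_NONE)[0]:
    if cv2.contourArea(c)<60: continue
    print(cv2.minAreaRect((onz('top',c.reshape(-1,2),.045)[:,:2]*1000).astype(np.float32)))
u=np.array([np.cos(np.radians(5)),np.sin(np.radians(5))])
for k in(-1,0,1):print(np.array([.5743,-.2238])+k*.064*u)
```

```text
((459.5473937988281, -50.45416259765625), (54.75040054321289, 60.721126556396484), 1.7699885368347168)
((559.9307250976562, -50.244041442871094), (53.2440299987793, 62.14778518676758), 2.8242204189300537)
((658.9043579101562, -50.01254653930664), (55.04218292236328, 62.507022857666016), 2.14088773727417)
[ 0.51054354 -0.22937797]
[ 0.5743 -0.2238]
[ 0.63805646 -0.21822203]
```

Run:
```python
from h import *
np.set_printoptions(precision=4,suppress=True)
R=np.radians
save('side','m0_side')
for a,c in (((.659,-.05),(.6381,-.2182)),((.560,-.05),(.5743,-.2238)),((.4597,-.0503),(.5105,-.2294))):
    pick(list(a),R(91),.077,.22)
    place(list(c),R(95),.1135,.24,up=.12)
P=arm.read_tool_pos()
arm.movep([.50,-.225,.30],bestq([.50,-.225,.30],R(95))[1])
P,Q=arm.read_tool_pos(),arm.read_eef_rot();np.savez('wp2.npz',P=P,Q=Q);save('wrist','m_wrist')
arm.movep([.43,.03,.36],bestq([.43,.03,.36],R(95))[1])
s=save('side','m_side');t=save('top','m_top');print(arm.read_time())
```

```text
picked open 0.742 0.7410026516517564 [-0.3153 -0.4869 -1.6499] 53.3917
placed [-1.1253 -0.9483  3.246 ] [-0.2737  0.3256 -0.5598] 57.1583
picked open 0.746 0.7432992870919372 [-0.5176 -0.294  -1.0372] 60.7
placed [-1.3977 -0.1321  3.6542] [ 0.5818 -0.8948 -0.4733] 64.4917
picked open 0.74 0.7427954938376986 [ 0.4621  0.152  -1.2323] 68.1083
placed [-2.1936 -0.9742  2.9962] [-0.8799  0.0761 -0.4342] 71.9583
73.5333
```

View pics/m_wrist.png

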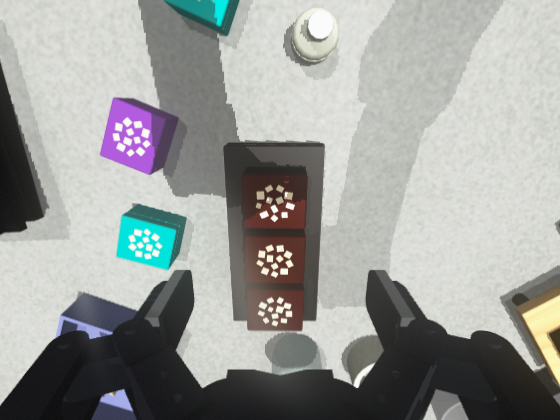

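View pics/m_side.png

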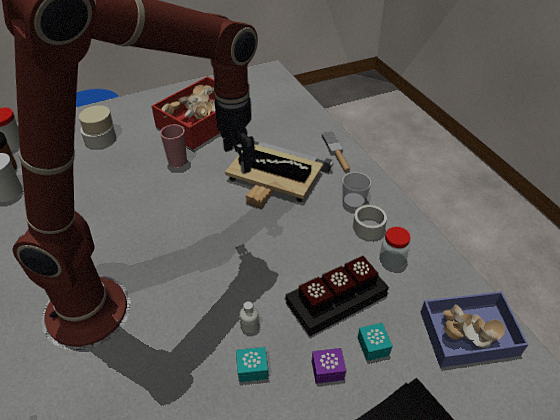

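View pics/m_top.png

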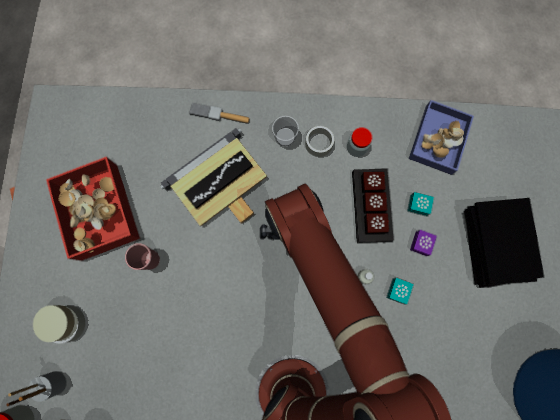

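Run:
```python
from h import *
a=[cv2.resize(cv2.imread(f'pics/{n}_top.png')[125:230,160:275],None,fx=3,fy=3,interpolation=cv2.INTER_CUBIC) for n in('l','m')]
b=[cv2.resize(cv2.imread(f'pics/{n}_side.png')[135:220,220:335],None,fx=3,fy=3,interpolation=cv2.INTER_CUBIC) for n in('l','m')]
cv2.imwrite('pics/n_c.png',np.vstack([np.hstack(a),np.hstack(b)]))
for cam,r in(('top',(160,245,355,400)),('side',(250,315,290,385))):
    im=cv2.imread(f'pics/m_{cam}.png');h=cv2.cvtColor(im,cv2.COLOR_BGR2HSV)
    m=((h[...,0]<10)|(h[...,0]>170))&(h[...,1]>120)&(h[...,2]>25)&(h[...,2]<110)
    roi=np.zeros(m.shape,bool);roi[r[0]:r[1],r[2]:r[3]]=1
    m=cv2.morphologyEx((m&roi).astype(np.uint8)*255,cv2.MORPH_CLOSE,np.ones((3,3)))
    for c in cv2.findContours(m,cv2.RETR_EXTERNAL,cv2.CHAIN_APPROX_NONE)[0]:
        if cv2.contourArea(c)<60: continue
        print(cam,[np.round(x,1) for x in cv2.minAreaRect((onz(cam,c.reshape(-1,2),.081)[:,:2]*1000).astype(np.float32))])
```

```text
top [array([ 573.9, -223.5]), array([184.4,  65.1]), np.float64(4.8)]
side [array([ 509.7, -229.9]), array([58.2, 62.3]), np.float64(6.3)]
side [array([ 574. , -225.7]), array([58.7, 65.4]), np.float64(2.5)]
side [array([ 636.6, -220.9]), array([55.7, 66.4]), np.float64(3.2)]
```

View pics/n_c.png

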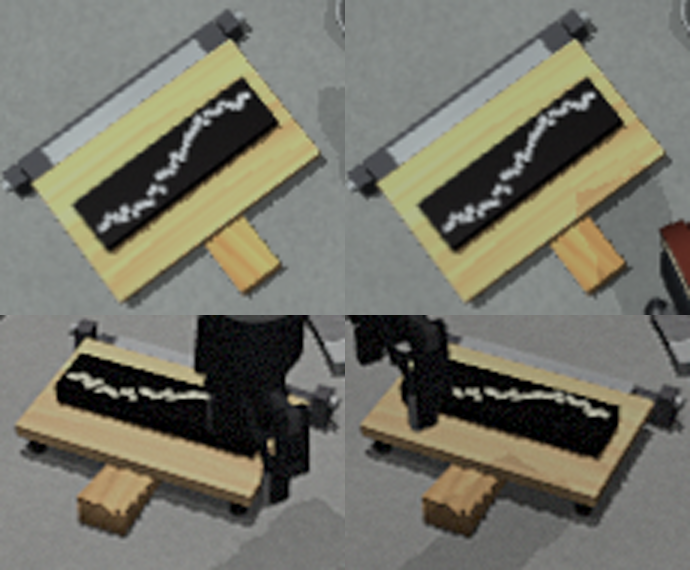

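Everything is in place. One last close check of the wedge depth from the same wrist pose as before, then hand in.

Run:
```python
from h import *
by=np.radians(41);b=np.array([np.cos(by),np.sin(by)]); L=np.array([.565,.2075])
arm.movep(np.r_[L-.130*b,.25],q(by+np.pi/2))
P,Q=arm.read_tool_pos(),arm.read_eef_rot();np.savez('wp3.npz',P=P,Q=Q); e=save('wrist','o_wrist'); print(P,arm.read_time())
g=cv2.imread('pics/g_wrist.png')
cv2.imwrite('pics/o_c.png',np.hstack([cv2.resize(x[225:320,180:380],None,fx=2,fy=6,interpolation=cv2.INTER_CUBIC) for x in(g,e)]))
```

```text
[0.46727617 0.12130315 0.25002382] 74.225
```

View pics/o_c.png

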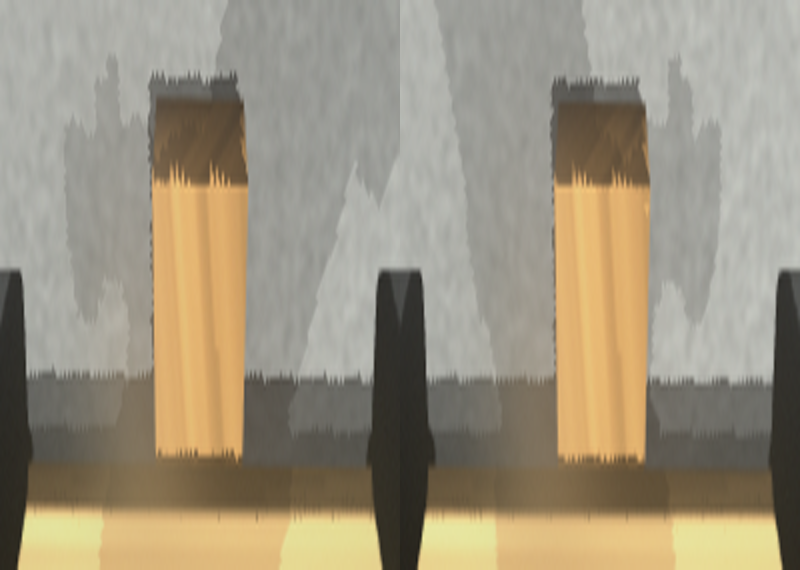

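The wedge depth matches the earlier view to within a pixel (thick end row 185, lip row about 465), and the robot is touching nothing. Handing in.

Run:
```python
from station import ticket,arm
arm.pause(0.5); print(arm.read_ft_force()); print(ticket.finish_job())
```

```text
[-0.21805487  0.58597563  0.08973285]
the job is handed in; nothing more can be done
None
```

I pushed the wedge under the middle of the board's front edge until the board was level. I then set the three red-lidded boxes aside, laid the inlaid panel on the board, and put all three boxes back on the blanks. The job was handed in at about 75 s, and it gave no verdict.

**Last checks, from the camera images:**
- **Wedge:** about 66 mm is outside, against 65 mm ideal. That puts the board about 0.001–0.002 rad low, and the wedge is about 2 mm off the middle of the edge. It looked unmoved to within a pixel at the end, and I saw no knock during the run.
- **Panel:** it lies inlay up, lengthwise, within about 2 mm of the board's centre.
- **Boxes:** they stand lid up in one row on the blanks, about 8 mm apart. The row is centred within about 1 mm and aligned within about 1°.
- **Other things:** nothing else on the bench had visibly moved, and I did not touch the purple and turquoise look-alikes.

**Disagreements:**
- The panel touched down about 1 mm higher than expected, which hints the board may be very slightly above level rather than below.
- Triangulated corner heights of the board scattered by 2–5 mm, so I judged level from the wedge depth instead.
- One wrist-image reading of a wedge corner suggested it was turned a few degrees. The top, side and repeated wrist views showed no change, so I took that as a misread pixel.

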